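# Fit the wide divider into the potting caddy

## Robot

A 7-joint arm with a two-finger parallel gripper is mounted at the origin on the work surface. World frame = base frame: x ahead of the robot, y to its left, z up, the work surface at z = 0. Lengths are in m, angles in rad, forces in N, time in s.
With the tool pointing down it reaches from about 0.425 to 0.875 m from the base axis. Payload 4.7 kg.
Tool frame: the origin (TCP) lies at the very end of the fingers, on their centre line; the grasp point (between the pads) lies 19 mm behind it (ctrl.grasp_offset is the distance from the TCP to the grasp point, in m); z points along the fingers, y is the direction in which the jaws open and shut (so a half turn about z gives the same grasp; the last joint's range is limited). The gripper opens to 87 mm and grips with 3 to 60 N. Pads are 19 mm wide; open, the fingers measure 117 mm over their backs; the gripper's body (75 mm by 190 mm) begins 51 mm behind the grasp point.
Start: joints at [-1.252, 0.321, -0.07, 1.45, 0.023, 1.371, -0.057], TCP at [0.195, 0.62, 0.223] pointing down, gripper open.
Joint ranges: [-2.86, 2.86], [-0.3, 2.09], [-1.38, 1.24], [0.06, 2.45], [-1.56, 4.7], [0.09, 2.05], [-2.69, 2.69]. Speed limits (rad/s): [2.57, 2.57, 3.14, 3.14, 3.14, 3.14, 3.14].

## Interface

Orientations are given as a rotation vector (axis times angle).
In Python, from bench import ctrl gives the robot as it stands.
- The arm moves only by the shell command python3 -m creep 'ROWS' [FORCE]. ROWS is JSON, a list that holds one entry, the list of rows, each a list of 7 numbers: the opening, from 0 (shut) to 1 (fully open), then the shift along the tool's x, y, z in mm, then the turn, a rotation vector about the tool's x, y, z in rad. In form: [[[grip, dx, dy, dz, rx, ry, rz], ...]]. A call has 1 to 5 rows; each row is the pose to reach, as a shift and turn from the pose commanded when the call began, along the tool's axes at that moment; what a row does not reach only later rows make up. A row lasts 1/10 s, in which the tool goes at most 50 mm and 8.59 degrees, less where a joint would pass 70% of its speed; a pose out of reach is approached as far as the arm can. A call with a gripper value outside its range is refused whole. The fingers move at their own pace and stop on an object; FORCE is the grip in N (left out, the last holds). Time passes only in rows, so rows that repeat a pose let the fingers close. It gives the time, the measured TCP pose, the force and the opening at its end, in the units of the state.
- ctrl.get_state(): the state, without advancing time (a new reading comes with each control period).
- ctrl.get_image(name): name is "side" or "top" or "wrist"; returns the picture (400x640x3 uint8, red, green, blue); there is no depth.
- ctrl.camera_params(name): a dict with "K" (3x3 intrinsics, pixels), "pose" (4x4, takes a point from camera to world coordinates). Camera axes: x right, y down, z forward; pixel columns grow to the right and rows downward; lengths in m; the calibration is good to about 2 mm. A picture is of the moment at which its call begins: read the wrist's pose just before it. camera_params takes no time and is no camera call; for the wrist camera it gives the pose at the moment of the call.
- ctrl.close_job(): hands the job in, once; it reports no verdict.
The state is a dict: "time": time; "joint_positions": joint angles; "qd": joint speeds; "joint_torque": joint torques, N m; "position": TCP position; "tool_rot": TCP orientation; "ft_force": force on the tool from outside, world axes, zero at the start; "torque": the same for the moment, N m; "grip_width": opening from 0.0 (shut) to 1.0 (fully open).
Only numpy, scipy, OpenCV 4.12 (cv2) and the standard library are available. Lean on these libraries where they do the work, as an engineer would, in place of code of your own. Each camera call takes 0.05 s, during which the arm holds its last target. There are 200 camera calls.

## Task

Two beech divider boards stand in small timber stands on the stone bench. Take the wide one by its grip tab and slide it down into the pair of grooves inside the open aluminium caddy until it rests on the caddy's floor, and let go; lower it in rather than dropping it. Leave the narrow divider standing in its stand.

Things in the scene. Friction and masses are not known exactly. Their poses are not given: they have to be found in the camera images.
- wide_centre (a point): Centre of the wide divider: upright beech board 12 mm thick, 150 mm wide and 75 mm high, plus a grip tab in the middle of its top, 50 wide, 45 high, 12 thick (120 high in all; this point 60 above the lower edge). x normal to its face, y along its width, z up. 0.12 kg. Starts with its lower edge 10 mm above the bench, loose in a fixed stand 32 mm high; lift straight up 25 mm or more to clear it.
- narrow_centre (a point): Centre (half-way up) of the narrow divider: same thickness, height and tab, but only 90 mm wide. Stands in an equal stand (dark timber, 64 by 70 mm, groove 18 mm wide and 22 mm deep); not to be moved.
- slot (a point): Point on the caddy's inner floor midway between its two facing grooves. x along the caddy, y from groove to groove, z up. The divider goes in upright, its width along y, either way round. Each groove, between two black plastic ribs standing 29 mm in from the long wall, is 22 mm wide in x, flaring from 53 mm above the floor to about 50 mm wide near the rim. Fully home, the divider's centre is 60 mm above this point.
- caddy: Potting caddy: fixed open-topped aluminium box, 256 mm (x) by 180 mm (y) by 86 mm high outside, walls and floor 8 mm, so 164 mm between the long walls. Origin under its centre; the grooves are 40 mm from the centre towards -x. A seated divider's board ends 3 mm below the rim and only its tab stands above.
There are look-alikes about, which are no part of the job. Leave any blue look-alike of the part that bears wide_centre alone.

How it is judged:
By the outcome, as a careful person would: the job done as asked, in the order asked, and still so for the second after the job is handed in, with the robot touching nothing.
It also fails if it takes over 40 s, if anything falls off the work surface, if the arm or the gripper's body presses on something with over 40 N, if the wrist force passes 120 N, or if a joint passes its speed limit or range.

## Working session

There is one attempt and no reset: what is moved stays moved. The work goes in short steps, Python scripts to look and compute and a shell command to move; the robot and the scene stay as the last step left them, time stands still between calls to the robot, and variables do not carry over. Pictures are saved under pics/ and viewed, about 8 in all and at most 12, crops included, and the job is handed in when it is done.

```bash
mkdir -p pics; ls
python3 - <<'E'
from bench import ctrl
import cv2,numpy as np
np.set_printoptions(precision=4,suppress=True)
for n in("top","side"):
    p=ctrl.camera_params(n);print(n,p["K"],p["pose"])
    cv2.imwrite(f"pics/{n}0.png",ctrl.get_image(n)[:,:,::-1])
s=ctrl.get_state();print(s)
E
```

```text
pics
top [[361.2138   0.     321.159 ]
 [  0.     361.2138 198.5423]
 [  0.       0.       1.    ]] [[ 0.0091 -0.9943  0.1062  0.3927]
 [-0.9999 -0.0081  0.0098 -0.0841]
 [-0.0089 -0.1063 -0.9943  0.9817]
 [ 0.      0.      0.      1.    ]]
side [[446.8342   0.     307.7175]
 [  0.     446.8342 195.9337]
 [  0.       0.       1.    ]] [[ 0.9105 -0.1961  0.364   0.0321]
 [-0.4132 -0.4582  0.787  -1.0597]
 [ 0.0125 -0.867  -0.4982  0.6935]
 [ 0.      0.      0.      1.    ]]
{'time': 0.1, 'joint_positions': array([-1.2519,  0.3218, -0.0701,  1.4515,  0.0226,  1.3708, -0.0569]), 'qd': array([-0.0005, -0.0006,  0.0003, -0.0001, -0.    , -0.0009, -0.0003]), 'joint_torque': array([ -0.0004, -49.257 ,  -0.406 , -31.3399,  -0.0643,   0.0394,
         0.0001]), 'position': array([0.195 , 0.6195, 0.2215]), 'tool_rot': array([-0.4769, -3.105 ,  0.0027]), 'ft_force': array([ 0.0094, -0.1309, -0.3296]), 'torque': array([ 0.0468,  0.0243, -0.0277]), 'grip_width': 1.0000210754697338}
```

View pics/top0.png

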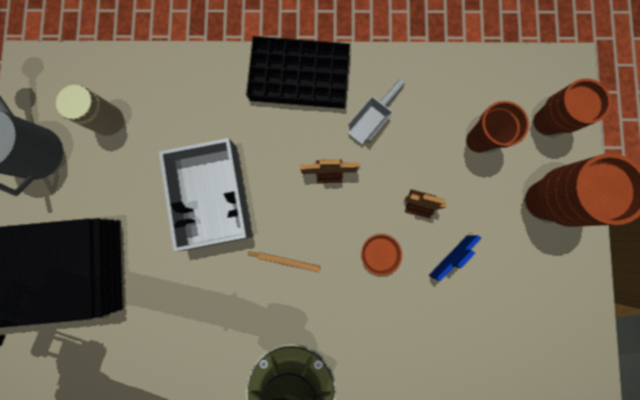

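View pics/side0.png

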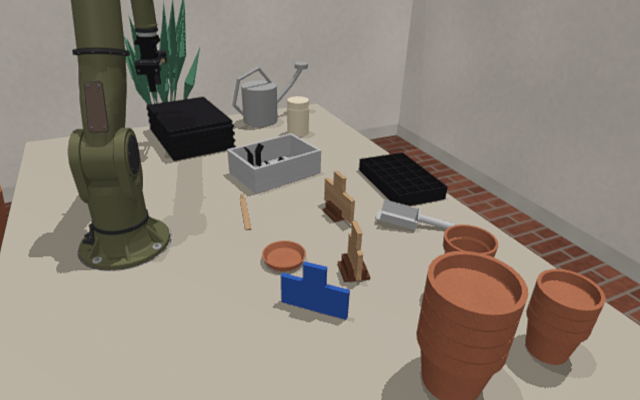

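Run:
```python
import cv2,numpy as np
a=cv2.imread("pics/top0.png");b=cv2.imread("pics/side0.png")
# crops: A caddy u150-260 v130-260 ; B wide u290-370 v145-195 ; 
A=cv2.resize(a[132:257,152:262],None,fx=4,fy=4,interpolation=cv2.INTER_CUBIC)
B=cv2.resize(a[145:195,290:370],None,fx=4,fy=4,interpolation=cv2.INTER_CUBIC)
C=cv2.resize(b[165:235,305:370],None,fx=4,fy=4,interpolation=cv2.INTER_CUBIC)
o=np.zeros((500,770,3),np.uint8);o[:500,:440]=A;o[:200,450:770]=B;o[210:490,450:710]=C
for k in range(0,440,40):cv2.putText(o,str(152+k//4),(k,8),0,.3,(0,255,255));cv2.putText(o,str(132+k//4),(0,k+4),0,.3,(0,255,255))
for k in range(0,320,40):cv2.putText(o,str(290+k//4),(450+k,8),0,.3,(0,255,255))
for k in range(0,200,40):cv2.putText(o,str(145+k//4),(450,k+4),0,.3,(0,255,255))
for k in range(0,260,40):cv2.putText(o,str(305+k//4),(450+k,218),0,.3,(0,0,255));cv2.putText(o,str(165+k//4),(450,k+214),0,.3,(0,0,255))
cv2.imwrite("pics/crop1.png",o)
```

```text
(no output)
```

View pics/crop1.png

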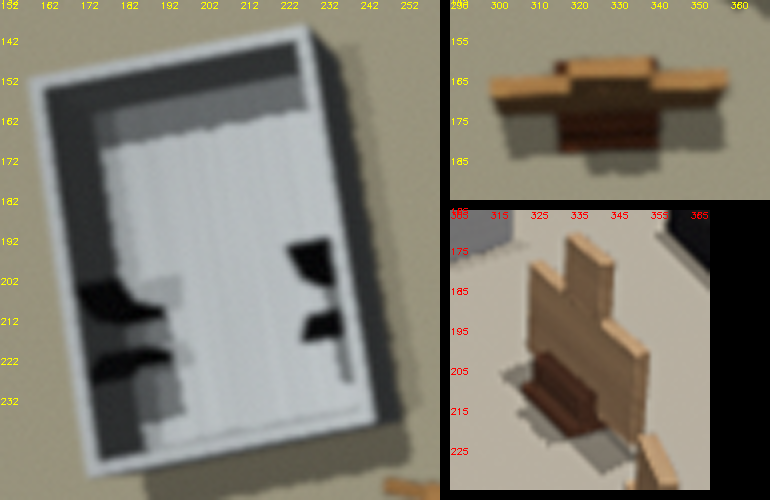

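```bash
cat > h.py <<'E'
from bench import ctrl
import numpy as np,cv2
from scipy.spatial.transform import Rotation as R
np.set_printoptions(precision=4,suppress=True)
def w(n,u,v,z,p=None):
    p=p or ctrl.camera_params(n);d=p["pose"][:3,:3]@np.linalg.solve(p["K"],[u,v,1.]);o=p["pose"][:3,3]
    return o+d*(z-o[2])/d[2]
def proj(n,P,p=None):
    p=p or ctrl.camera_params(n);T=p["pose"];c=(np.atleast_2d(P)-T[:3,3])@T[:3,:3];q=c@np.array(p["K"]).T
    return q[:,:2]/q[:,2:]
E
python3 - <<'E'
from h import *
c=np.array([w("top",*q,.086) for q in[(159.3,152),(229.5,138),(246,237.5),(174,251)]])
print(c,[np.linalg.norm(c[i]-c[i-1]) for i in range(4)])
m=c.mean(0);ax=(c[0]+c[1]-c[2]-c[3]);ax/=np.linalg.norm(ax)
ay=(c[0]+c[3]-c[1]-c[2]);print("caddy",m,"yaw x",np.arctan2(ax[1],ax[0]),"yaw y",np.arctan2(ay[1],ay[0])-np.pi/2)
print("slot",m-.04*ax)
t=w("top",329.75,161.75,.13);l=w("top",300,166.75,.085);r=w("top",359.25,165,.085)
print("tab",t,"board",l,r,(l+r)/2,np.linalg.norm(l-r),"yaw",np.arctan2(*(l-r)[1::-1])-np.pi/2)
n=[w("side",305+(x-450)/4,165+(y-210)/4,z) for x,y,z in[(590,249,.13),(540,274,.085),(638,340,.085)]];print(n)
s=ctrl.get_state();print(R.from_rotvec(s["tool_rot"]).as_matrix())
p=ctrl.camera_params("wrist");print(p)
E
```

```text
[[0.6039 0.3368 0.086 ]
 [0.6415 0.1594 0.086 ]
 [0.3901 0.1095 0.086 ]
 [0.3554 0.2862 0.086 ]] [np.float64(0.25355928565246544), np.float64(0.18128029093263676), np.float64(0.2562700154462575), np.float64(0.18011685730961477)]
caddy [0.4977 0.223  0.086 ] yaw x 0.19842317187690828 yaw y 0.20134433956087228
slot [0.4585 0.2151 0.086 ]
tab [ 0.5726 -0.0955  0.13  ] board [ 0.5687 -0.0212  0.085 ] [ 0.5743 -0.1705  0.085 ] [ 0.5715 -0.0958  0.085 ] 0.1493893486105158 yaw 0.0373327419904963
[array([ 0.5744, -0.0977,  0.13  ]), array([ 0.5655, -0.0419,  0.085 ]), array([ 0.584 , -0.1538,  0.085 ])]
[[-0.9539  0.3001 -0.0004]
 [ 0.3001  0.9539 -0.0017]
 [-0.0001 -0.0017 -1.    ]]
{'K': array([[348.9214,   0.    , 319.8811],
       [  0.    , 348.9214, 200.2523],
       [  0.    ,   0.    ,   1.    ]]), 'pose': array([[ 0.3001,  0.9148,  0.2703,  0.1216],
       [ 0.9539, -0.2873, -0.0869,  0.6429],
       [-0.0019,  0.2839, -0.9589,  0.3838],
       [ 0.    ,  0.    ,  0.    ,  1.    ]])}
```

```bash
cat >> h.py <<'E'
def plan(P,a,q=True):
    s=ctrl.get_state();M=R.from_rotvec(s["tool_rot"]).as_matrix();c,n=np.cos(a),np.sin(a)
    T=np.array([[-n,c,0],[c,n,0],[0,0,-1]]) ;
    print("t",round(s["time"],2),"pos",s["position"],"shift mm",np.round(M.T@(np.array(P)-s["position"])*1e3,1),"turn",R.from_matrix(M.T@T).as_rotvec(),"F",s["ft_force"],"g",round(s["grip_width"],3))
E
python3 -c "
from h import *
plan([.572,-.0965,.23],.037)"
```

```text
t 0.1 pos [0.195  0.6195 0.2215] shift mm [-574.5 -569.9   -7.4] turn [-0.0014  0.0012  1.229 ] F [ 0.0094 -0.1309 -0.3296] g 1.0
```

```bash
python3 -m creep '[[[1,-574,-570,-20,0,0,1.229],[1,-574,-570,-20,0,0,1.229],[1,-574,-570,-20,0,0,1.229],[1,-574,-570,-20,0,0,1.229],[1,-574,-570,-20,0,0,1.229]]]'; python3 -c "
from h import *
plan([.572,-.0965,.23],.037)"
```

```text
time: 0.6
position: [0.3119, 0.3967, 0.2284]
tool_rot: [-1.589, -2.71, 0.001]
ft_force: [0.2, -0.0, -0.1]
grip_width: 1.001
t 0.6 pos [0.3119 0.3967 0.2284] shift mm [-557.4  -13.8   -1.6] turn [-0.0004  0.0002  0.4729] F [ 0.1534 -0.0219 -0.0911] g 1.001
```

```bash
python3 -m creep '[[[1,-557,-14,-2,0,0,0.473],[1,-557,-14,-2,0,0,0.473],[1,-557,-14,-2,0,0,0.473],[1,-557,-14,-2,0,0,0.473],[1,-557,-14,-2,0,0,0.473]]]'; python3 -c "
from h import *
plan([.572,-.0965,.23],.037)"
```

```text
time: 1.1
position: [0.4297, 0.1763, 0.2295]
tool_rot: [-2.174, -2.268, -0.001]
ft_force: [1.4, 0.6, 0.6]
grip_width: 0.998
t 1.1 pos [0.4297 0.1763 0.2295] shift mm [-278.6  130.6   -0.6] turn [ 0.0001 -0.0004  0.0055] F [1.4063 0.5982 0.598 ] g 0.998
```

```bash
python3 -m creep '[[[1,-279,131,0,0,0,0],[1,-279,131,0,0,0,0],[1,-279,131,0,0,0,0],[1,-279,131,0,0,0,0],[1,-279,131,0,0,0,0]]]'; python3 -c "
from h import *
plan([.572,-.0965,.23],.037)"
```

```text
time: 1.6
position: [0.5455, -0.0449, 0.2296]
tool_rot: [-2.173, -2.269, -0.001]
ft_force: [1.0, 0.0, 1.4]
grip_width: 1.0
t 1.6 pos [ 0.5455 -0.0449  0.2296] shift mm [-52.7  24.2  -0.4] turn [ 0.0003 -0.0006  0.0064] F [1.0304 0.0299 1.4179] g 1.0
```

```bash
python3 -m creep '[[[1,-53,24,0,0,0,0.006],[1,-53,24,0,0,0,0.006],[1,-53,24,0,0,0,0.006],[1,-53,24,0,0,0,0.006]]]'; python3 -c "
from h import *
plan([.572,-.0965,.097],.037)
p=ctrl.camera_params('wrist');im=ctrl.get_image('wrist')[:,:,::-1].copy()
c=np.array([.572,-.0965]);e=np.array([-np.sin(.037),np.cos(.037)]);n=np.array([e[1],-e[0]])
for z,h in((.13,.025),(.085,.075)):
  P=[[*(c+i*h*e+j*.006*n),z] for i,j in((1,1),(1,-1),(-1,-1),(-1,1))]
  for q in proj('wrist',P,p): cv2.circle(im,tuple(int(x) for x in q.round()),2,(0,255,0),-1)
  print(proj('wrist',P,p).round())
cv2.imwrite('pics/wr1.png',im)
"
```

```text
time: 2.0
position: [0.571, -0.0935, 0.2291]
tool_rot: [-2.177, -2.262, 0.0]
ft_force: [0.1, 0.5, 0.5]
grip_width: 0.999
t 2.0 pos [ 0.571  -0.0935  0.2291] shift mm [ -3.2   1.1 132.1] turn [-0.0013 -0.0012  0.0013] F [0.0916 0.4837 0.4849] g 0.999
[[328. 173.]
 [312. 173.]
 [313. 234.]
 [327. 234.]]
[[327. 104.]
 [313. 104.]
 [314. 265.]
 [326. 265.]]
```

View pics/wr1.png

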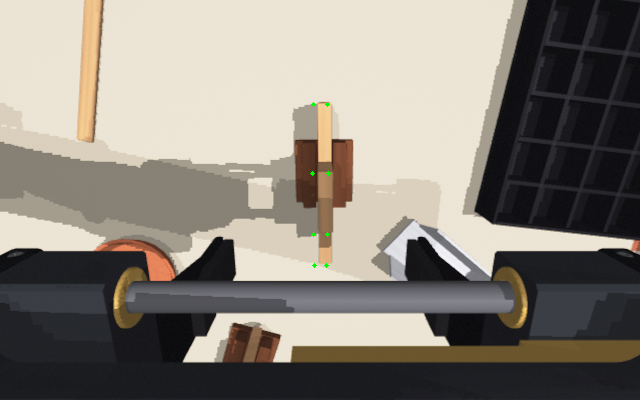

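The wide board (ends at about (324,103) and (326,265)) sits in its stand; it shows about 5 px right of the prediction, so x ≈ 0.575, which matches the side camera. Candidates in the top view: the wide board at (330,168), narrow (425,200), blue look-alike (455,258) and stick (285,262). I choose the 149 mm beech board at (330,168).

```bash
python3 -m creep '[[[1,-3,4,50,0,0,0],[1,-3,4,100,0,0,0],[0.6,-3,4,132,0,0,0],[0.6,-3,4,132,0,0,0],[0.4,-3,4,132,0,0,0]]]' 25; python3 -c "
from h import *
plan([.5748,-.0965,.097],.037)
cv2.imwrite('pics/w2.png',ctrl.get_image('wrist')[:,:,::-1]);"
```

```text
time: 2.55
position: [0.5757, -0.0963, 0.0984]
tool_rot: [-2.177, -2.264, -0.001]
ft_force: [0.8, -0.4, 0.4]
grip_width: 0.811
t 2.55 pos [ 0.5757 -0.0963  0.0984] shift mm [-0.1 -0.9  1.4] turn [ 0.0001 -0.0007  0.0022] F [ 0.7985 -0.3858  0.4092] g 0.811
```

View pics/w2.png

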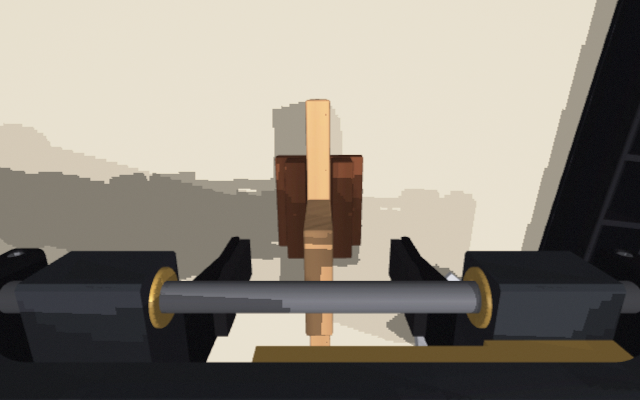

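The board is centred between the fingers (u≈318 of 320), and the tab lies between the pads. Closing next.

```bash
for i in 1 2; do :; done; python3 -m creep '[[[0,0,-0.5,1,0,0,0],[0,0,-0.5,1,0,0,0],[0,0,-0.5,1,0,0,0],[0,0,-0.5,1,0,0,0],[0,0,-0.5,1,0,0,0]]]' 25;  python3 -m creep '[[[0,0,0,0,0,0,0],[0,0,0,0,0,0,0],[0,0,0,0,0,0,0],[0,0,0,0,0,0,0],[0,0,0,0,0,0,0]]]' 25
```

```text
time: 3.1
position: [0.5752, -0.0979, 0.0969]
tool_rot: [2.18, 2.262, 0.001]
ft_force: [-0.4, -0.2, -0.1]
grip_width: 0.313
time: 3.6
position: [0.575, -0.098, 0.0966]
tool_rot: [-2.18, -2.262, 0.0]
ft_force: [-0.3, 0.3, -0.1]
grip_width: 0.139
```

```bash
python3 -m creep '[[[0,0,0,-10,0,0,0],[0,0,0,-35,0,0,0],[0,0,0,-70,0,0,0],[0,0,0,-110,0,0,0],[0,0,0,-110,0,0,0]]]' 35;  python3 -c "
from h import *
plan([.4585,.2151,.207],.2)
cv2.imwrite('pics/s3.png',cv2.resize(ctrl.get_image('side')[100:300,200:440,::-1],None,fx=3,fy=3,interpolation=cv2.INTER_CUBIC));"
```

```text
time: 4.1
position: [0.5784, -0.099, 0.2131]
tool_rot: [2.175, 2.256, 0.012]
ft_force: [0.2, -0.7, -1.4]
grip_width: 0.134
t 4.1 pos [ 0.5784 -0.099   0.2131] shift mm [ 318.3 -108.4    4.8] turn [ 0.0105  0.0012 -0.1634] F [ 0.1789 -0.6791 -1.4355] g 0.134
```

View pics/s3.png

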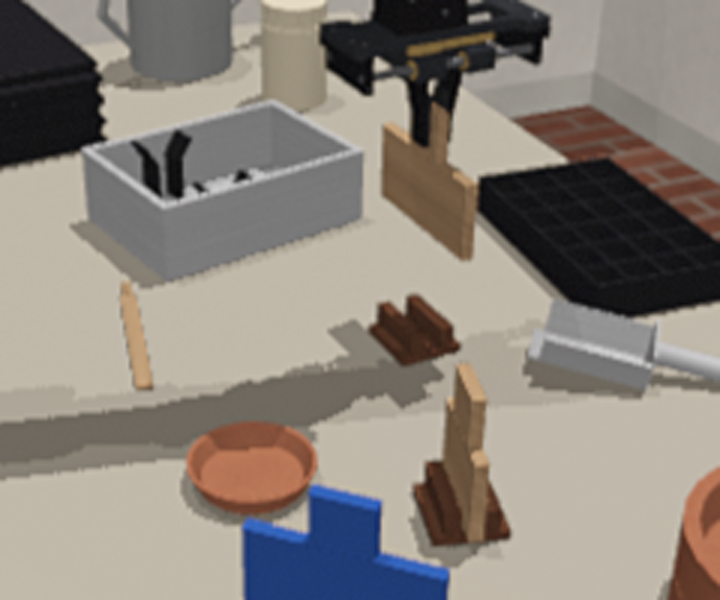

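```bash
python3 -m creep '[[[0,25,-9,0,0.01,0,-0.163],[0,70,-24,0,0.01,0,-0.163],[0,117,-40,0,0.01,0,-0.163],[0,164,-56,0,0.01,0,-0.163],[0,210,-71,0,0.01,0,-0.163]]]';  python3 -c "
from h import *
plan([.4585,.2151,.213],.2)"
```

```text
time: 4.65
position: [0.4944, 0.1109, 0.2056]
tool_rot: [-1.983, -2.426, 0.013]
ft_force: [1.2, 0.4, -1.3]
grip_width: 0.135
t 4.65 pos [0.4944 0.1109 0.2056] shift mm [109.2 -14.5  -7.1] turn [-0.0116 -0.0009  0.0001] F [ 1.1513  0.3541 -1.3466] g 0.135
```

```bash
python3 -m creep '[[[0,40,-5,-7,-0.011,0,0],[0,80,-11,-7,-0.011,0,0],[0,109,-15,-7,-0.011,0,0],[0,109,-15,-7,-0.011,0,0],[0,109,-15,-7,-0.011,0,0]]]';  python3 - <<'E'
from h import *
plan([.4585,.2151,.213],.2)
plan([.4585,.2151,.213],.2)
t=ctrl.get_image("top")[:,:,::-1];wr=ctrl.get_image("wrist")[:,:,::-1]
o=np.zeros((600,640,3),np.uint8);o[:400]=wr
A=cv2.resize(t[125:260,150:290],None,fx=1.45,fy=1.45);o[400:400+A.shape[0],:A.shape[1]]=A[:200]
s=ctrl.get_image("side")[:,:,::-1];B=cv2.resize(s[90:200,205:345],None,fx=1.8,fy=1.8);o[400:400+B.shape[0],250:250+B.shape[1]]=B
cv2.imwrite("pics/m4.png",o);cv2.imwrite("pics/top4.png",t)
E
```

```text
time: 5.15
position: [0.4592, 0.2131, 0.2128]
tool_rot: [-1.986, -2.434, 0.002]
ft_force: [0.1, 0.5, -1.0]
grip_width: 0.135
t 5.15 pos [0.4592 0.2131 0.2128] shift mm [ 2.1 -0.3 -0.2] turn [-0.0008  0.0006  0.0017] F [ 0.0958  0.5013 -1.037 ] g 0.135
t 5.15 pos [0.4592 0.2131 0.2128] shift mm [ 2.1 -0.3 -0.2] turn [-0.0008  0.0006  0.0017] F [ 0.0958  0.5013 -1.037 ] g 0.135
```

View pics/m4.png

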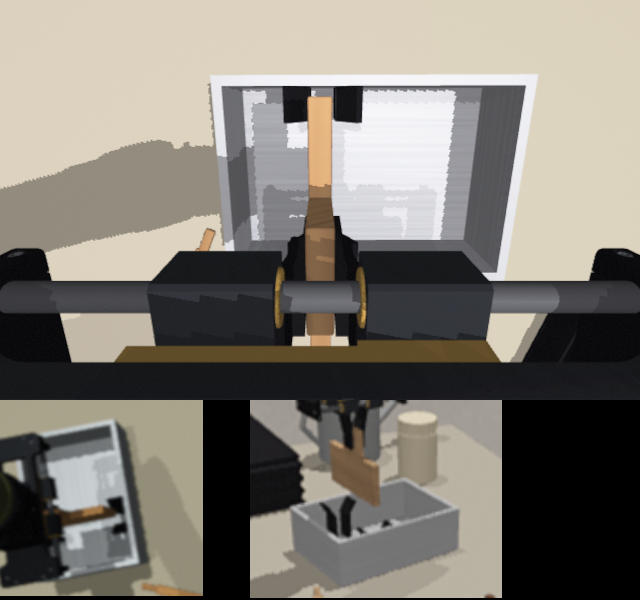

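The wrist view shows the held board at u 307–332 and the groove between the ribs at u 311–334, so it is off by about 2 mm along tool y. I'll check the caddy's far corners against my estimate.

Run:
```python
from h import *
a=.2;X=np.array([np.cos(a),np.sin(a),0]);Y=np.array([-X[1],X[0],0]);m=np.array([.4977,.223,0])
print(proj("wrist",[m+i*.128*X+.09*Y+[0,0,.086] for i in(-1,1)]),"seen 211,76 / 537,75")
s=m-.04*X;tc=ctrl.get_state()["position"]
print("ribs", proj("wrist",[s+i*.011*X+.053*Y+[0,0,z] for i in(-1,1) for z in(.008,.06)]))
print("board far shoulder",proj("wrist",[tc*[1,1,0]+.075*Y+[0,0,tc[2]-.012]]),"seen 319.5,97",s)
plan([*s[:2],.213],a)
```

```text
[[204.5123  75.3846]
 [531.5825  74.5106]] seen 211,76 / 537,75
ribs [[306.9637 117.9149]
 [304.9286 121.2808]
 [328.383  117.8574]
 [329.8098 121.2139]]
board far shoulder [[317.771  102.1818]] seen 319.5,97 [0.4585 0.2151 0.    ]
t 5.3 pos [0.4604 0.2115 0.2134] shift mm [ 3.9 -1.1  0.4] turn [ 0.0004 -0.0001 -0.0025] F [ 0.887   0.0561 -1.4973] g 0.132
```

```bash
python3 -m creep '[[[0,1,2,0,0,0,0],[0,1,2,15,0,0,0],[0,1,2,30,0,0,0],[0,1,2,45,0,0,0],[0,1,2,50,0,0,0]]]';  python3 - <<'E'
from h import *
plan([.4585,.2151,.213],.2)
t=ctrl.get_image("top")[:,:,::-1];wr=ctrl.get_image("wrist")[:,:,::-1]
s=ctrl.get_image("side")[:,:,::-1]
o=np.zeros((600,640,3),np.uint8);o[:360]=cv2.resize(wr[60:240,160:480],None,fx=2,fy=2)
o[360:,:320]=cv2.resize(s[105:195,210:330],(320,240));o[360:,320:]=cv2.resize(t[160:250,160:280],(320,240))
cv2.imwrite("pics/m5.png",o)
E
```

```text
time: 5.8
position: [0.4613, 0.2134, 0.1624]
tool_rot: [-1.99, -2.43, 0.002]
ft_force: [0.8, -0.2, -1.2]
grip_width: 0.135
t 5.8 pos [0.4613 0.2134 0.1624] shift mm [  2.2  -2.5 -50.6] turn [-0.0012  0.0002 -0.0014] F [ 0.7515 -0.1597 -1.2055] g 0.135
```

View pics/m5.png

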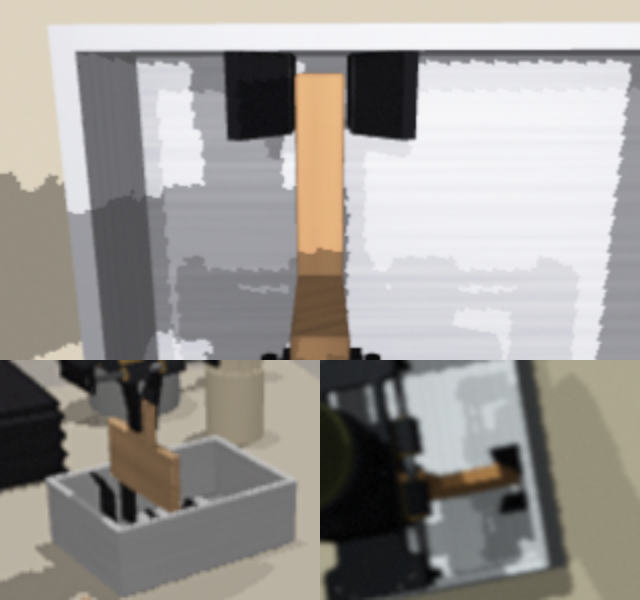

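The board is centred in the groove (board 296–344 between ribs 295–348 in the 2x crop) and the end has clearance to the wall. I'll continue slowly and watch the force.

```bash
python3 -m creep '[[[0,0,0.5,10,0,0,0],[0,0,0.5,20,0,0,0],[0,0,0.5,30,0,0,0],[0,0,0.5,40,0,0,0],[0,0,0.5,45,0,0,0]]]';  python3 - <<'E'
from h import *
plan([.4585,.2151,.095],.2)
E
```

```text
time: 6.45
position: [0.4616, 0.2144, 0.1174]
tool_rot: [-1.988, -2.432, 0.001]
ft_force: [-0.9, -0.1, -1.5]
grip_width: 0.136
t 6.45 pos [0.4616 0.2144 0.1174] shift mm [ 1.3 -2.9 22.4] turn [-0.0007 -0.      0.0001] F [-0.9228 -0.1168 -1.5144] g 0.136
```

```bash
python3 -m creep '[[[0,0,0,5,0,0,0],[0,0,0,10,0,0,0],[0,0,0,15,0,0,0],[0,0,0,19,0,0,0],[0,0,0,19,0,0,0]]]'; python3 -m creep '[[[0,0,0,1,0,0,0],[0,0,0,2,0,0,0],[0,0,0,2,0,0,0]]]'
```

```text
time: 6.95
position: [0.462, 0.2146, 0.0993]
tool_rot: [-1.988, -2.432, -0.001]
ft_force: [-0.8, 0.3, -1.1]
grip_width: 0.131
time: 7.25
position: [0.4624, 0.2148, 0.098]
tool_rot: [1.989, 2.432, 0.002]
ft_force: [0.4, 0.2, -1.2]
grip_width: 0.137
```

```bash
python3 -m creep '[[[0,0,0,1,0,0,0],[0,0,0,2,0,0,0],[0,0,0,2,0,0,0]]]'; python3 -m creep '[[[0,0,0,1,0,0,0],[0,0,0,1,0,0,0]]]';python3 -c "
from h import *
plan([0,0,0],.2)"
```

```text
time: 7.55
position: [0.4623, 0.2147, 0.0957]
tool_rot: [-1.989, -2.432, -0.002]
ft_force: [0.3, -0.6, -1.2]
grip_width: 0.137
time: 7.75
position: [0.4623, 0.2147, 0.0948]
tool_rot: [-1.989, -2.432, -0.002]
ft_force: [0.1, 0.3, -1.3]
grip_width: 0.133
t 7.75 pos [0.4623 0.2147 0.0948] shift mm [-118.7 -495.8   94.2] turn [ 0.001  -0.0008 -0.    ] F [ 0.0964  0.3099 -1.3018] g 0.133
```

```bash
for k in 1 ; do python3 -m creep '[[[0,0,0,1,0,0,0],[0,0,0,1,0,0,0]]]'; done; python3 -m creep '[[[0,0,0,1,0,0,0],[0,0,0,1,0,0,0]]]'
```

```text
time: 7.95
position: [0.4626, 0.2149, 0.0945]
tool_rot: [-1.989, -2.432, -0.003]
ft_force: [-0.7, -0.8, 3.7]
grip_width: 0.131
time: 8.15
position: [0.4628, 0.2149, 0.0945]
tool_rot: [-1.989, -2.432, -0.004]
ft_force: [-3.2, -1.5, 11.2]
grip_width: 0.135
```

Contact came at TCP z = 0.0945, where the floor was expected. I'll ease off 2 mm and release.

```bash
python3 -m creep '[[[0,0,0,-2,0,0,0],[0.2,0,0,-2,0,0,0],[0.4,0,0,-2,0,0,0],[0.5,0,0,-2,0,0,0],[0.5,0,0,-2,0,0,0]]]'; python3 -m creep '[[[0.5,0,0,-10,0,0,0],[0.5,0,0,-30,0,0,0],[0.5,0,0,-70,0,0,0],[0.5,0,0,-120,0,0,0],[0.5,0,0,-120,0,0,0]]]'
python3 - <<'E'
from h import *
t=ctrl.get_image("top")[:,:,::-1];wr=ctrl.get_image("wrist")[:,:,::-1]
s=ctrl.get_image("side")[:,:,::-1]
o=np.zeros((600,640,3),np.uint8);o[:300,:480]=cv2.resize(wr,(480,300))
o[300:,:400]=cv2.resize(s[100:280,210:450],(400,300));o[300:,400:]=cv2.resize(t[130:280,160:280],(240,300))
cv2.imwrite("pics/m6.png",o)
E
```

```text
time: 8.65
position: [0.4623, 0.2147, 0.0947]
tool_rot: [1.989, 2.432, 0.002]
ft_force: [-0.8, -0.4, -0.0]
grip_width: 0.389
time: 9.15
position: [0.4662, 0.2164, 0.2227]
tool_rot: [1.987, 2.429, 0.022]
ft_force: [0.6, -0.1, 1.5]
grip_width: 0.497
```

View pics/m6.png

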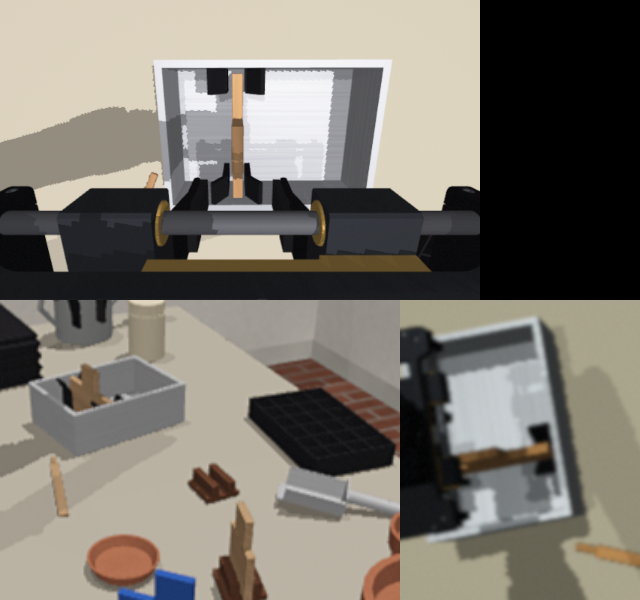

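The wide board stands between both rib pairs with its shoulders below the rim and only the tab above it. The narrow one is still in its stand and the gripper is clear.

```bash
python3 -m creep '[[[0.5,0,0,0,0,0,0],[0.5,0,0,0,0,0,0],[0.5,0,0,0,0,0,0]]]'; python3 -c "
from bench import ctrl
print(ctrl.close_job())"
```

```text
time: 9.6
position: [0.4617, 0.2143, 0.2139]
tool_rot: [-1.988, -2.432, 0.001]
ft_force: [-0.4, 1.3, -0.6]
grip_width: 0.495
the job is handed in; nothing more can be done
None
```

The wide beech divider is in the caddy's grooves, resting on the floor and released, and the job was handed in at 9.6 s on the robot's clock. I gripped it by its tab, lifted it out of its stand, and lowered it until it touched the floor.

- **Contact:** the floor was reached with the tool tip at z = 0.0945 m, against about 0.095 m expected. The largest upward force I read was 11 N. I then eased off and opened the gripper.
- **Final pictures:** the divider stands upright between both rib pairs with only its tab above the rim. The gripper is about 12 cm above it. The narrow divider is still in its stand, and I never touched it or the blue look-alike.
- **Disagreement:** the wrist and top cameras differed by about 3–5 mm on the caddy's position along its length. I centred the divider by the wrist view, and it went in without catching.

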